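# Shut and lock the gas-tight vial chamber

## Task

The vials are loaded: swing the raised hatch of the bench chamber down onto its rubber seal, then press it down against the seal and turn the wing knob clockwise so that the hidden cam tongue swings behind the frame edge. How far it goes differs from chamber to chamber: turn until it comes up firm and the hatch stays flush by itself, without leaning hard on the hatch or forcing the tongue (finger-tight is right, wrenching bends it). Let go at the end and leave the other things on the bench where they are.

Things in the scene. Friction and masses are not known exactly. Their poses are not given: they have to be found in the camera images.
- chamber: Light grey box with an aluminium frame on top, 200 (x) x 260 (y) x 130 mm high; origin under its centre on the bench, x points away from its front (which carries a round gauge and two ports), z up. The top frame is at z = 130 mm; six vials stand inside.
- hatch (a joint): Opening of the hatch, rad. 0 = flush: on its two bumpers, seal fully squeezed. 0.055 = resting on the relaxed seal. A stiff hinge (0.4 N m) keeps it where it is left above that; starts at 0.45 to 0.95. The seal pushes back at the front edge with 4 N at first touch, 11 N at flush; holding the hatch flush by the gripped knob takes about 16 N (12 to 20 N).
- hatch_hinge (a point): Middle of the hinge line at the chamber's rear (along its y, 79.5 mm behind its centre, 135 mm up), in the plane of the hatch's underside. Axes of the hatch: x from its front edge to the hinge, z out of its outer face. The hatch is a white panel 8 mm thick, 206 mm wide, from 173 mm before to 4 mm behind the hinge, with a window 28 to 88 mm before the hinge. All of it may be pushed.
- hatch_lip (a point): Middle of the hatch's front edge, on the outer face.
- wing_knob (a joint): Turn of the knob, rad, clockwise from above. Starts at 0 to 0.15, unlocked: wings and tongue along the chamber's y, tongue to the right (-y). From 0.75 on the tongue goes behind the front frame bar if the hatch is pressed nearly flush; else it strikes the bar. It then rides up a hidden wedge of unknown height and comes up firm between 0.85 and 1.5. Friction 0.08 N m; stays where left; end stop 1.75.
- wing_grip (a point): Centre of the knob's black wings, the point to grip: on its axis, 114.5 mm before the hinge line, 29 mm out of the panel's outer face. The wings are a plate 10 mm thick, 46 mm long, 26 mm high (16 to 42 mm out of the panel) on a hub 30 mm in diameter. Axes: y along the wings (tongue at the -y end), x across them, z along the knob's axis, outward.
- cam_tongue: Steel tongue on the knob's spindle under the hatch, 8 mm thick, reaching 43 mm from the axis, its middle 20 mm under the panel; origin on the knob's axis, the tongue along its own -y. Hidden once the hatch is shut. Firm = about 0.2 N m more than free turning takes; at about 0.4 N m more (25 N on the tongue) it bends. Near firm the torque climbs steeply: 0.05 rad adds up to 0.2 N m.
- bumpers: The two small black bumpers, 10 mm in diameter and 5 mm high, on the front frame bar under the front corners of the hatch (85.5 mm before the chamber's centre, 92 mm either side); origin at the chamber's. They crack if the hatch is slammed or leant on with more than 30 N beyond the seal's push.
- beaker_mid (a point): Bystander: glass beaker, 54 mm in diameter, 70 mm high; point at its centre, half-way up.
- petri_mid (a point): Bystander: petri dish, 54 mm in diameter, 14 mm high; point at its centre.
- vial_mid (a point): Bystander: single vial standing on the bench, 24 mm in diameter, 72 mm high; point at its centre, half-way up.

How it is judged:
On the way:
1. the hatch is shut down onto its seal, the knob still unlocked (value of joint hatch below 0.075 rad and value of joint wing_knob below 0.6 rad), for 0.1 s.
At the end, for the whole second after the job is handed in: The hatch is held flush (hatch angle below 0.005 rad, less than 1 mm of lift at its front edge) by the tongue alone: the knob is turned more than 0.8 rad, the tongue bears on the frame with more than 3 N, and all is at rest (value of joint hatch below 0.005 rad and value of joint wing_knob above 0.8 rad and contact force between cam_tongue and anything else above 3 N and linear speed of cam_tongue below 0.01 m/s); the robot touches nothing.
It fails at once if the tongue is forced: more than 25 N on it (contact force between cam_tongue and anything else above 25 N).
It fails at once if the hatch is slammed or leant on: more than 30 N on its bumpers (contact force between bumpers and anything else above 30 N).
It fails at once if a bystander is disturbed: beaker, petri dish or vial moved by more than 30 mm (distance of any of beaker_mid, petri_mid, vial_mid from where it was at the start of the episode above 0.03 m).
It also fails if it takes over 64 s, if anything falls off the work surface, if the arm or the gripper's body presses on something with over 40 N, if the wrist force passes 120 N, or if a joint passes its speed limit or range.

## Robot

A 6-joint arm with a two-finger parallel gripper is mounted at the origin on a cart in front of the work surface, level with it; the furniture and walls round the work are solid. World frame = base frame: x ahead of the robot, y to its left, z up, the work surface at z = 0. Lengths are in m, angles in rad, forces in N, time in s.
With the tool pointing down it reaches from about 0.425 to 0.95 m from the base axis. Payload 3.5 kg.
Tool frame: the origin (TCP) lies on the centre line of the jaws, within the pads' length; the fingertips stand ahead of it and the grasp point (between the pads) lies 11 mm behind it (tips_ahead is the z of the fingertips in the tool frame, in m); z points along the fingers, y is the direction in which the jaws open and shut (so a half turn about z gives the same grasp; the last joint's range is limited). The gripper opens to 85 mm and grips with 20 to 120 N. Pads are 22 mm wide; open, the fingers measure 114 mm over their backs; the gripper's body (76 mm by 85 mm) begins 54 mm behind the grasp point. The pads swing forward as they close: fully open they stand 13 mm farther back than shut.
Start: joints at [1.015, 0.286, 1.577, -0, 1.279, -0.15], TCP at [0.266, 0.62, 0.201] pointing down, gripper open.
Joint ranges: [-2.77, 2.77], [-0.9, 2.22], [0.21, 2.48], [-1.53, 4.67], [0.24, 2.81], [-2.84, 2.84]. Speed limits (rad/s): [2.79, 2.79, 3.14, 3.14, 3.14, 3.14].

## Interface

Orientations are given as a unit quaternion [x, y, z, w].
In Python, from plant import * gives the robot as it stands. The module is installed in compiled form; this text tells all that it offers.
- The arm moves only by the tool move_arm, never from a script. Its arguments are lists of equal length, an entry for each row: "linear": the shift along the world's x, y, z in m, a list of three; "twist": the turn, a rotation vector about the world's x, y, z in degrees, a list of three. A call has 1 to 20 rows; each row shifts and turns the pose as measured when the row begins; what a row does not reach is not made up. A row lasts 1/12 s, in which the tool goes at most 41.7 mm and 7.16 degrees, less where a joint would pass 70% of its speed; a pose out of reach is approached as far as the arm can. A call is refused whole if a number of a shift passes 0.0417 or a number of a turn 7.16, either way. A call with a gripper value outside its range is refused whole. "grip" is the opening, from 0 (shut) to 1 (fully open), set as the call begins (left out, the last holds). The fingers move at their own pace and stop on an object; "force" is the grip in N (left out, the last holds). Time passes only in rows, so rows that do not move let the fingers close. It gives the time, the measured TCP pose, the force and the opening at its end, in the units of the state.
- get_state(): the state, without advancing time (a new reading comes with each control period).
- read_camera(name): name is "scene" or "top" or "wrist"; returns a dict with "img" (400x640x3 uint8, blue, green, red), "depth" (400x640 float32, m along the optical axis (not along the pixel's ray), 0 where there is no reading), "fx", "fy", "cx", "cy" (pixels), "dist" ([k1, k2, p1, p2, k3] as OpenCV has them; the pictures are not rectified), "rvec" (rotation vector, rad) and "tvec" (3), from world to camera coordinates, as OpenCV has them. Camera axes: x right, y down, z forward; pixel columns grow to the right and rows downward; lengths in m; the calibration is good to about 2 mm. A picture is of the moment at which its call begins.
- sign_off(): hands the job in, once; it reports no verdict.
The state is a dict: "time": time; "qpos": joint angles; "dq": joint speeds; "joint_efforts": joint torques, N m; "eef_pos": TCP position; "tcp_rot": TCP orientation; "contact_force": force on the tool from outside, world axes, zero at the start; "wrist_torque": the same for the moment, N m; "opening": opening from 0.0 (shut) to 1.0 (fully open).
Only numpy, scipy, OpenCV 4.12 (cv2) and the standard library are available. Lean on these libraries where they do the work, as an engineer would, in place of code of your own. Each camera call takes 0.05 s, during which the arm holds its last target.

## Working session

There is one attempt and no reset: what is moved stays moved. The work goes in short steps, Python scripts to look and compute and a tool call to move; the robot and the scene stay as the last step left them, time stands still between calls to the robot, and variables do not carry over. Pictures are saved under pics/ and viewed, and the job is handed in when it is done.

Besides the shell and the picture viewer there is one more tool, called after "Emit:" by a JSON object that holds its "fn" and its "kwargs", one argument or row to a line. move_arm: Moves the arm, as the interface text tells. Its arguments: {"type":"object","properties":{"linear":{"type":"array","items":{"type":"array","items":{"type":"number"}}},"twist":{"type":"array","items":{"type":"array","items":{"type":"number"}}},"grip":{"type":"number"},"force":{"type":"number"}},"required":["linear","twist"]}

```bash
mkdir -p pics
cat > h.py <<'E'
from plant import *
import numpy as np, cv2
def snap(n,f):
    c=read_camera(n); cv2.imwrite('pics/'+f+'.png',c['img']); np.savez('pics/'+f+'.npz',**c); return c
def load(f): return dict(np.load('pics/'+f+'.npz'))
def px2w(c,u,v,d=None,r=2):
    K=np.array([[c['fx'],0,c['cx']],[0,c['fy'],c['cy']],[0,0,1]],float)
    p=cv2.undistortPoints(np.array([[[u,v]]],float),K,np.array(c['dist'],float))[0,0]
    if d is None:
        w=c['depth'][int(v)-r:int(v)+r+1,int(u)-r:int(u)+r+1]; w=w[w>0]; d=np.median(w)
    R,_=cv2.Rodrigues(np.array(c['rvec'],float)); t=np.array(c['tvec'],float).ravel()
    return R.T@(np.array([p[0]*d,p[1]*d,d])-t)
def cloud(c):
    K=np.array([[c['fx'],0,c['cx']],[0,c['fy'],c['cy']],[0,0,1]],float)
    v,u=np.nonzero(c['depth']>0); d=c['depth'][v,u].astype(float)
    p=cv2.undistortPoints(np.stack([u,v],1).astype(float)[:,None],K,np.array(c['dist'],float))[:,0]
    R,_=cv2.Rodrigues(np.array(c['rvec'],float)); t=np.array(c['tvec'],float).ravel()
    P=np.stack([p[:,0]*d,p[:,1]*d,d],1)
    return u,v,(P-t)@R
def w2px(c,P):
    K=np.array([[c['fx'],0,c['cx']],[0,c['fy'],c['cy']],[0,0,1]],float)
    return cv2.projectPoints(np.array(P,float).reshape(-1,3),np.array(c['rvec'],float),np.array(c['tvec'],float),K,np.array(c['dist'],float))[0][:,0]
E
python3 - <<'E'
from h import *
s=get_state(); print(s)
for n in('scene','top','wrist'): snap(n,n+'0')
E
```

```text
{'time': 0.0, 'qpos': array([ 1.01499470e+00,  2.87204632e-01,  1.57821829e+00,  2.29838742e-05,
        1.27859770e+00, -1.50022185e-01]), 'dq': array([-0.00053314, -0.00055938, -0.00173587, -0.00079641,  0.00300483,
        0.00055833]), 'joint_efforts': array([ 1.05745883e-03, -4.06000364e+01, -2.92615181e+01, -1.43444977e-04,
        5.93526711e-03, -4.43350530e-06]), 'eef_pos': array([0.26602808, 0.61955263, 0.19909894]), 'tcp_rot': array([ 2.01503722e-01,  9.79486996e-01, -1.13536323e-03, -4.29913823e-04]), 'contact_force': array([-0.36868638,  0.35138721,  0.33027131]), 'wrist_torque': array([0.01128167, 0.0154812 , 0.00984372]), 'opening': 0.9965769373106921}
```

View pics/scene0.png

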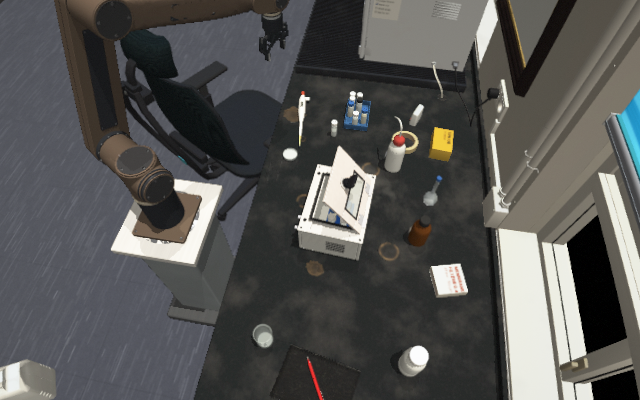

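View pics/top0.png

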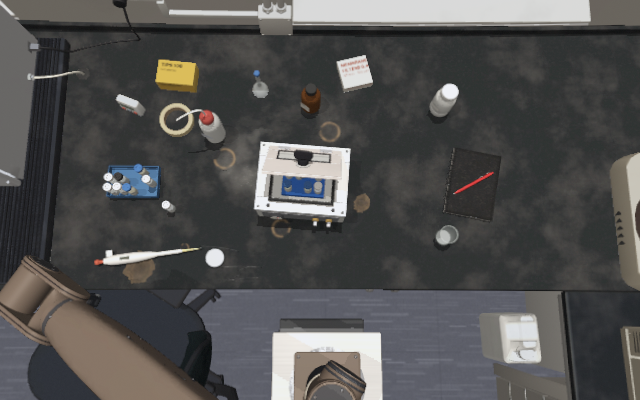

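View pics/wrist0.png

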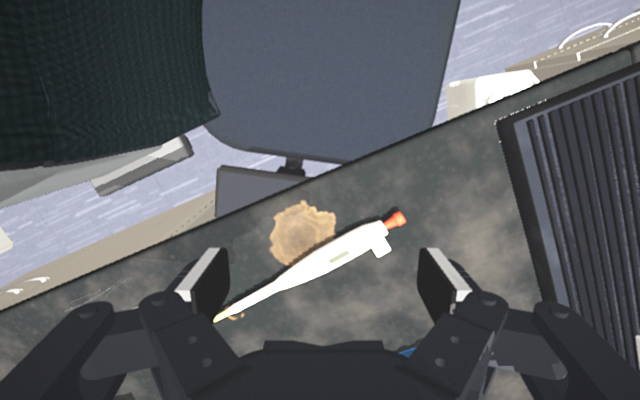

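Run:
```python
from h import *
c=load('top0'); im=c['img'][120:240,230:380]; cv2.imwrite('pics/tc.png',cv2.resize(im,None,fx=5,fy=5,interpolation=cv2.INTER_CUBIC))
c=load('scene0'); im=c['img'][135:265,285:395]; cv2.imwrite('pics/sc.png',cv2.resize(im,None,fx=4.6,fy=4.6,interpolation=cv2.INTER_CUBIC))
for n in ('top0','scene0'):
    c=load(n);u,v,P=cloud(c)
    m=(P[:,0]>.3)&(P[:,0]<.8)&(abs(P[:,1])<.3)&(P[:,2]>.1)&(P[:,2]<.45)
    print(n,m.sum(),np.percentile(P[m],[1,50,99],axis=0).round(3))
    t=m&(abs(P[:,2]-.13)<.006); print(P[t].min(0),P[t].max(0))
    r=cv2.minAreaRect(P[t][:,:2].astype(np.float32)*1000); print(r)
```

```text
top0 5153 [[ 0.48  -0.057  0.103]
 [ 0.575  0.07   0.136]
 [ 0.685  0.202  0.274]]
[ 0.47657783 -0.06323813  0.12405073] [0.69217978 0.20773553 0.13598285]
((584.5128173828125, 72.82910919189453), (260.2414855957031, 201.78529357910156), 85.6658935546875)
scene0 4550 [[ 0.482 -0.061  0.104]
 [ 0.592  0.033  0.149]
 [ 0.683  0.193  0.271]]
[ 0.47516959 -0.06524625  0.12403392] [0.691706   0.20760849 0.13596394]
((583.279052734375, 70.3595199584961), (261.7918395996094, 199.9226531982422), 85.67101287841797)
```

View pics/tc.png

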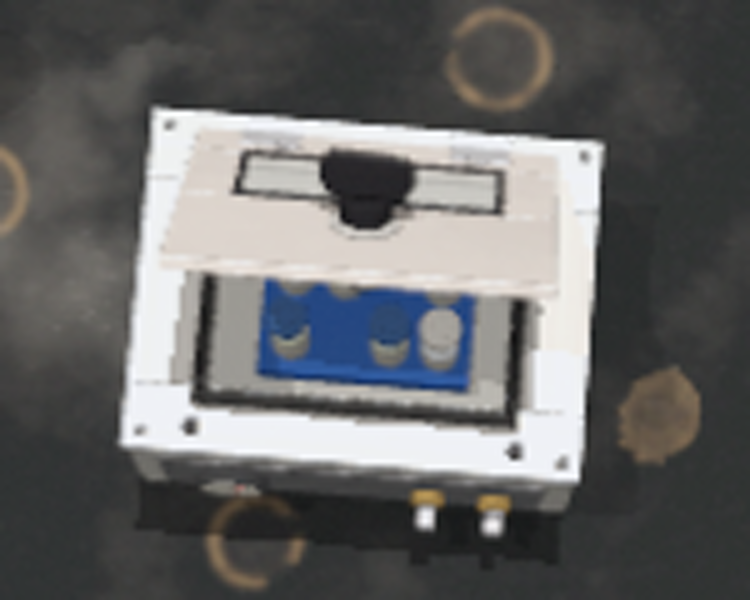

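View pics/sc.png

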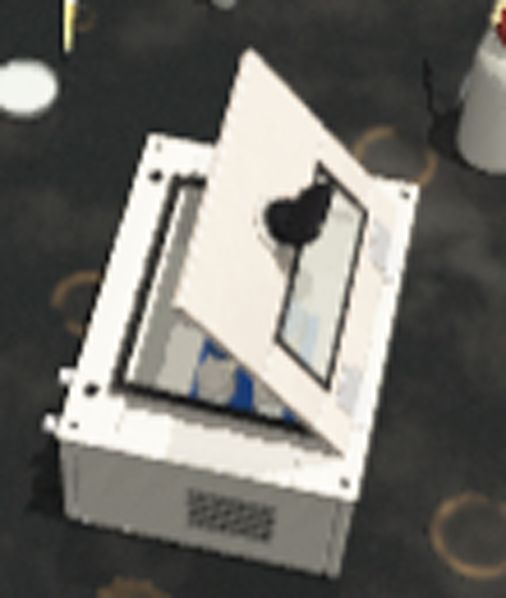

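Run:
```python
from h import *
import plant; print([x for x in dir(plant) if not x.startswith('_')], getattr(plant,'tips_ahead',None))
C=np.array([.584,.0716,0]); a=np.radians(-4.33); X=np.array([np.cos(a),np.sin(a),0]);Y=np.array([-np.sin(a),np.cos(a),0])
for n in ('top0','scene0'):
    c=load(n);u,v,P=cloud(c)
    L=np.stack([(P-C)@X,(P-C)@Y,P[:,2]],1)
    col=c['img'][v,u].mean(1)
    m=(abs(L[:,1])<.1)&(L[:,2]>.15)&(L[:,2]<.4)&(abs(L[:,0])<.12)
    D=L-[.0795,0,.135]
    th=np.arctan2(D[:,2],-D[:,0]); r=np.hypot(D[:,0],D[:,2])
    k=m&(abs(L[:,1])>.05)&(col>120)&(r>.1)
    print(n,k.sum(),np.percentile(th[k],[5,50,95]),r[k].max())
    A=np.stack([L[k][:,0],np.ones(k.sum())],1); s=np.linalg.lstsq(A,L[k][:,2],rcond=None)[0]; print('theta',-np.arctan(s[0]),s)
    # knob
    t=np.median(-np.arctan(s[0])); nn=np.array([np.sin(t),0,np.cos(t)]); xx=np.array([-np.cos(t),0,np.sin(t)])
    h=D@nn; rr=D@xx
    q=m&(h>.030)&(h<.06)&(col<90)
    print('knob',q.sum(),np.median(rr[q]),L[q][:,1].min(),L[q][:,1].max(),h[q].max())
    F=np.stack([rr[q],L[q][:,1]],1).astype(np.float32)*1000
    print(cv2.minAreaRect(F))
```

```text
['Unreachable', 'get_state', 'read_camera', 'sign_off', 'tips_ahead'] 0.008
top0 541 [0.89905115 0.93650409 0.96521432] 0.1792145572539147
theta 0.8388402821961936 [-1.11303257  0.24387014]
knob 159 0.11756946264926856 -0.02419992720493093 0.026277869364585885 0.054810181768492484
((121.88816833496094, 1.7416210174560547), (18.57465362548828, 50.612037658691406), 4.9592156410217285)
scene0 543 [0.90233207 0.92866303 0.9548492 ] 0.17481929399475724
theta 0.8542678190659937 [-1.14817867  0.24168376]
knob 90 0.11728628702084107 -0.02974393353807854 0.021769764390411648 0.05409273952125379
((117.76461791992188, -3.9811534881591797), (10.556685447692871, 51.793643951416016), 3.783389091491699)
```

Emit:
{"fn": "move_arm", "kwargs": {
  "linear": [
    [0, 0, 0.04],
    [0.005, -0.01, 0.04],
    [0.02, -0.03, 0.02],
    [0.02, -0.035, 0.015],
    [0.02, -0.035, 0.01],
    [0.02, -0.035, 0.01],
    [0.02, -0.035, 0],
    [0.02, -0.035, 0],
    [0.02, -0.035, 0],
    [0.02, -0.035, 0],
    [0.02, -0.035, 0],
    [0.02, -0.035, 0],
    [0.02, -0.035, 0],
    [0.02, -0.035, 0],
    [0.02, -0.035, 0],
    [0.02, -0.035, 0],
    [0.02, -0.035, 0],
    [0.015, -0.02, 0],
    [0, 0, 0]
  ],
  "twist": [
    [0, 0, 0],
    [0, 0, -5],
    [0, 0, -5],
    [0, 0, -5],
    [0, 0, -5],
    [0, 0, -5],
    [0, 0, -5],
    [0, 0, -5],
    [0, 0, -5],
    [0, 0, -5],
    [0, 0, -5],
    [0, 0, -5],
    [0, 0, -5],
    [0, 0, -5],
    [0, 0, -5],
    [0, 0, -5],
    [0, 0, 0],
    [0, 0, 0],
    [0, 0, 0]
  ],
  "grip": 0,
  "force": 30
}}

```text
time: 1.73
eef_pos: [0.5859, 0.0428, 0.3301]
tcp_rot: [0.776, 0.631, -0.002, -0.006]
contact_force: [-0.3, 0.2, 0.0]
opening: 0.001
```

Emit:
{"fn": "move_arm", "kwargs": {
  "linear": [
    [-0.013, 0.029, 0],
    [0, 0, -0.02],
    [0, 0, -0.01],
    [0, 0, 0]
  ],
  "twist": [
    [0, 0, 3],
    [0, 0, 0],
    [0, 0, 0],
    [0, 0, 0]
  ]
}}

```text
time: 2.07
eef_pos: [0.5729, 0.0705, 0.2979]
tcp_rot: [0.76, 0.65, -0.003, -0.007]
contact_force: [-0.6, -0.1, 0.6]
opening: 0.006
```

Run:
```python
from h import *
for n in('scene','wrist'): snap(n,n+'1')
c=load('scene1'); im=c['img'][105:265,285:425]; im=cv2.resize(im,None,fx=3.7,fy=3.7,interpolation=cv2.INTER_CUBIC)
w=load('wrist1')['img']; w=cv2.resize(w,(400,250))
o=np.zeros((592,800,3),np.uint8); o[:im.shape[0],:im.shape[1]]=im[:592,:]; cv2.imwrite('pics/a.png',o)
cv2.imwrite('pics/w1.png',w); print(get_state()['eef_pos'],get_state()['contact_force'])
```

```text
[0.57350696 0.07026012 0.29944329] [-0.01745513 -0.27433969  0.20517117]
```

View pics/a.png

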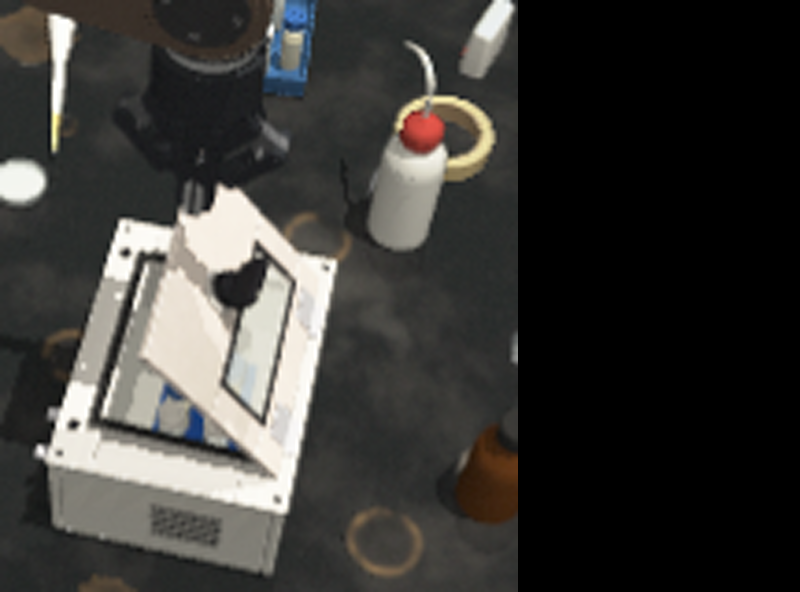

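View pics/wrist1.png

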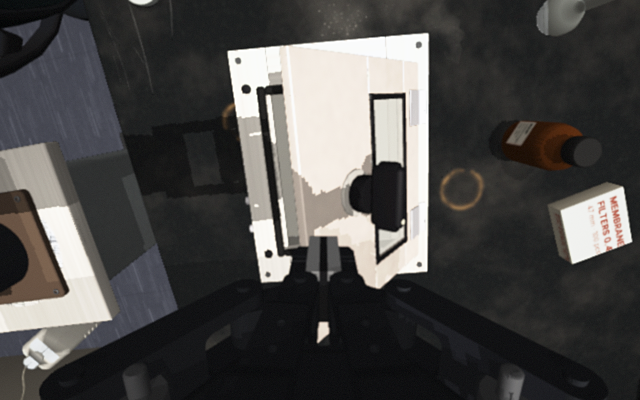

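Run:
```python
from h import *
c=load('scene1'); s=get_state()['eef_pos']
a=np.radians(-4.33);X=np.array([np.cos(a),np.sin(a),0]);H=np.array([.584,.0716,.135])+.0795*X
t=.88;n=np.sin(t)*X+np.array([0,0,np.cos(t)]);d=-np.cos(t)*X+np.array([0,0,np.sin(t)])
for p in (s-[0,0,.008],H+.173*d+.008*n,H+.1145*d+.037*n): print(p,(w2px(c,p)-[285,105])*3.7)
print(px2w(c,285+240/3.7,105+285/3.7,r=1))
u,v,P=cloud(c)
for q in [(195,180),(195,195),(200,230),(220,230)]:
  print(q,px2w(c,285+q[0]/3.7,105+q[1]/3.7,r=1))
```

```text
[0.57350696 0.07026012 0.29144329] [[192.78613267 237.15200663]]
[0.55950887 0.07345439 0.27343504] [[174.34150169 246.04109166]]
[0.61896345 0.06895267 0.24682419] [[247.47172486 281.33300915]]
[0.61361962 0.0630735  0.2486704 ]
(195, 180) [0.57295987 0.05943388 0.37045627]
(195, 195) [0.573918   0.05697195 0.35698588]
(200, 230) [0.5759182  0.10821067 0.25358558]
(220, 230) [0.59117331 0.12087007 0.24105094]
```

Emit:
{"fn": "move_arm", "kwargs": {
  "linear": [
    [0, 0, -0.01],
    [0, 0, -0.01],
    [0, 0, -0.01],
    [-0.006, 0, -0.006],
    [-0.006, 0.001, -0.006],
    [-0.006, 0, -0.006],
    [-0.006, 0.001, -0.007],
    [-0.005, 0, -0.008],
    [-0.005, 0.001, -0.008],
    [-0.005, 0, -0.009],
    [-0.003, 0, -0.009],
    [0, 0, 0]
  ],
  "twist": [
    [0, 0, 0],
    [0, 0, 0],
    [0, 0, 0],
    [0, 0, 0],
    [0, 0, 0],
    [0, 0, 0],
    [0, 0, 0],
    [0, 0, 0],
    [0, 0, 0],
    [0, 0, 0],
    [0, 0, 0],
    [0, 0, 0]
  ]
}}

```text
time: 3.17
eef_pos: [0.5263, 0.0739, 0.2034]
tcp_rot: [0.76, 0.65, -0.001, -0.005]
contact_force: [-0.7, 0.1, 0.4]
opening: 0.0
```

Run:
```python
from h import *
for n in('scene','top'): snap(n,n+'2')
o=[]
for n,(a,b,c_,d) in (('scene2',(105,265,285,425)),('top2',(110,240,240,370))):
    im=load(n)['img'][a:b,c_:d]; o.append(cv2.resize(im,(390,390),interpolation=cv2.INTER_CUBIC))
cv2.imwrite('pics/b.png',np.hstack(o)); print(get_state()['eef_pos'],get_state()['contact_force'])
```

```text
[0.52783021 0.07381231 0.20544082] [ 0.15625949 -0.29126341  0.33309256]
```

View pics/b.png

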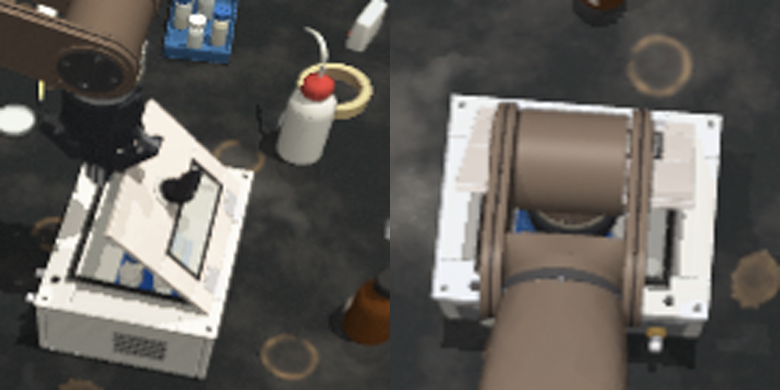

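```bash
cat >> h.py <<'E'
C=np.array([.584,.0716,0]); a_=np.radians(-4.33); X=np.array([np.cos(a_),np.sin(a_),0]);Y=np.array([-np.sin(a_),np.cos(a_),0])
def loc(P): return np.stack([(P-C)@X,(P-C)@Y,P[:,2]],1)
def theta(c):
    u,v,P=cloud(c);L=loc(P);col=c['img'][v,u].min(1)
    D=L-[.0795,0,.135]
    m=(abs(L[:,1])>.04)&(abs(L[:,1])<.1)&(L[:,2]>.137)&(L[:,0]<.08)&(L[:,0]>-.11)&(col>110)
    Q=D[m]; best=None
    for t in np.arange(0,1.1,.005):
        h=Q[:,0]*np.sin(t)+Q[:,2]*np.cos(t); r=-Q[:,0]*np.cos(t)+Q[:,2]*np.sin(t)
        k=((abs(h-.008)<.003)&(r<.18)); s=k.sum()
        if best is None or s>best[0]: best=(s,t,len(Q),np.percentile(r[k],[1,99]) if s>5 else None)
    return best
E
python3 - <<'E'
from h import *
for n in ('scene0','top0','scene1','scene2','top2'): print(n,theta(load(n)))
print(loc(get_state()['eef_pos'][None]))
E
```

```text
scene0 (np.int64(1090), np.float64(0.87), 1232, array([0.01058343, 0.17261582]))
top0 (np.int64(1041), np.float64(0.88), 1185, array([0.01190118, 0.1760529 ]))
scene1 (np.int64(942), np.float64(0.87), 1082, array([0.01095059, 0.17214443]))
scene2 (np.int64(1039), np.float64(0.87), 1166, array([0.01074769, 0.17267524]))
top2 (np.int64(482), np.float64(0.88), 588, array([0.01079697, 0.17531637]))
[[-0.0561765  -0.00203487  0.20544082]]
```

Run:
```python
from h import *
import plant
c=load('scene2'); e=get_state()['eef_pos']
print(plant.tips_ahead, e)
u,v,P=cloud(c); m=(np.abs(P[:,:2]-e[:2])<.03).all(1)&(P[:,2]>.15)&(P[:,2]<.3)
o=np.argsort(P[m][:,2])[:25]
for i in o: print(u[m][i],v[m][i],P[m][i].round(3),c['img'][v[m][i],u[m][i]])
p=w2px(c,e-[0,0,.008])[0]; print(p)
im=c['img'][130:220,285:375].copy(); im=cv2.resize(im,None,fx=6.6,fy=6.6,interpolation=cv2.INTER_NEAREST)
cv2.circle(im,tuple(int(x) for x in (p-[285,130]+.5)*6.6),5,(0,0,255),2); cv2.imwrite('pics/c.png',im)
```

```text
0.008 [0.52783021 0.07381231 0.20544082]
320 181 [0.526 0.063 0.235] [85 89 91]
317 180 [0.517 0.063 0.237] [228 236 240]
323 180 [0.535 0.065 0.239] [200 210 214]
318 180 [0.521 0.062 0.239] [177 188 193]
321 181 [0.53 0.06 0.24] [81 83 84]
319 180 [0.524 0.06  0.242] [117 124 128]
316 178 [0.514 0.066 0.242] [210 222 226]
320 180 [0.527 0.06  0.243] [ 95  99 100]
317 179 [0.518 0.062 0.244] [186 197 201]
318 179 [0.521 0.062 0.244] [115 118 120]
321 180 [0.53  0.06  0.245] [ 99 102 102]
315 177 [0.511 0.067 0.245] [221 230 233]
323 179 [0.535 0.064 0.245] [88 92 94]
320 179 [0.526 0.062 0.245] [92 95 95]
324 179 [0.538 0.064 0.245] [101 108 111]
322 179 [0.532 0.063 0.246] [56 57 58]
316 176 [0.513 0.07  0.247] [69 72 73]
319 179 [0.524 0.06  0.248] [49 49 50]
325 176 [0.539 0.074 0.248] [75 79 79]
322 178 [0.532 0.065 0.248] [49 49 49]
316 177 [0.514 0.065 0.248] [111 118 119]
319 178 [0.523 0.062 0.249] [47 48 48]
315 176 [0.511 0.067 0.249] [175 185 190]
318 178 [0.521 0.062 0.249] [104 106 107]
317 178 [0.518 0.061 0.25 ] [135 141 144]
[320.91223221 185.4841265 ]
```

View pics/c.png

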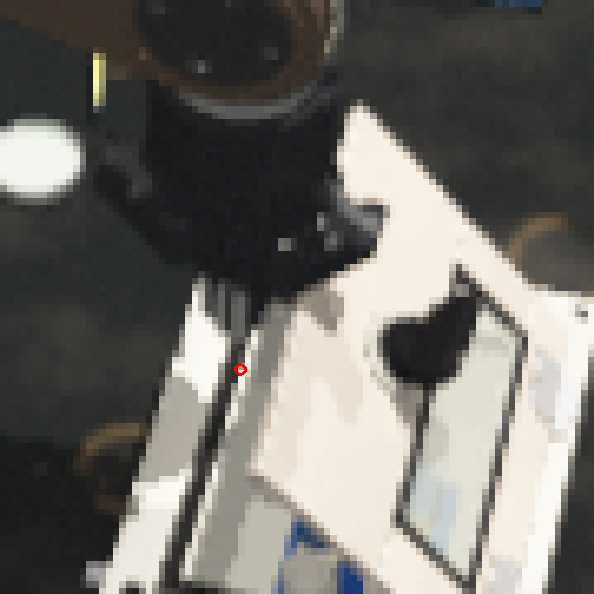

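Run:
```python
from h import *
c=snap('wrist','wrist3'); e=get_state()['eef_pos']; print(e)
for dz in (-.008,0,.011,.03): print(dz,w2px(c,e+[0,0,dz]))
cv2.imwrite('pics/w3.png',cv2.resize(c['img'][150:400,160:480],None,fx=2.4,fy=2.4))
u,v,P=cloud(c); m=(np.abs(P[:,:2]-e[:2])<.03).all(1)&(P[:,2]>.17)&(P[:,2]<.3)
print(m.sum()); 
if m.sum():
  print(np.percentile(P[m][:,2],[0,5,10,50]))
```

```text
[0.52848547 0.07376239 0.20623051]
-0.008 [[325.2327766  225.34985721]]
0 [[325.23896433 230.20191739]]
0.011 [[325.24829699 237.57003169]]
0.03 [[325.26714034 252.63627034]]
10762
[0.24034106 0.25292606 0.2613417  0.28691879]
```

View pics/w3.png

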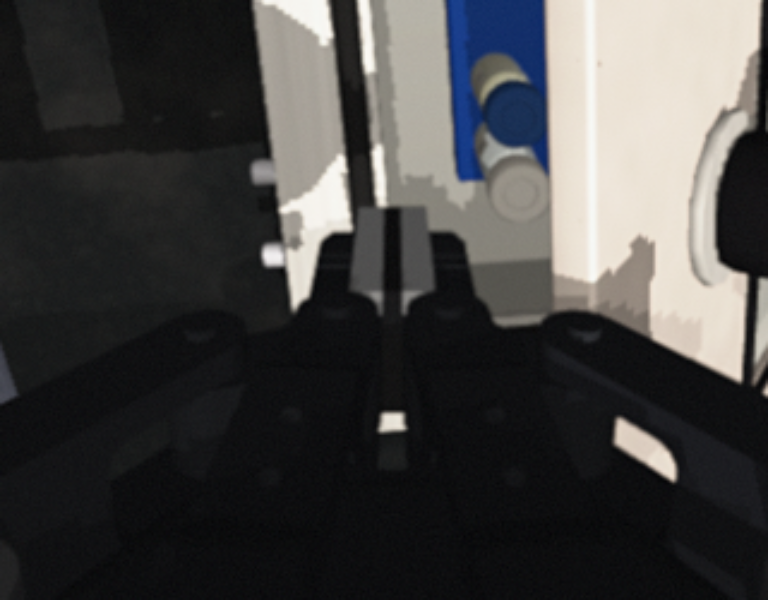

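Run:
```python
from h import *
c=load('wrist3')
for q in [(370,215),(385,215),(415,215),(370,250),(410,250),(370,285),(340,240)]:
  u,v=160+q[0]/2.4,150+q[1]/2.4
  print(q,px2w(c,u,v,r=1),c['depth'][int(v),int(u)])
R,_=cv2.Rodrigues(c['rvec']); print('cam',-R.T@c['tvec'].ravel(), R[2])
s=get_state(); print(s['tcp_rot'],s['qpos'])
```

```text
(370, 215) [0.52509023 0.08493589 0.24463894] 0.14539923
(385, 215) [0.52786367 0.08423799 0.24402151] 0.14667626
(415, 215) [0.53354121 0.08342476 0.24418449] 0.14583169
(370, 250) [0.52548993 0.08446384 0.25895477] 0.13176838
(410, 250) [0.53234494 0.08368175 0.25953286] 0.13053423
(370, 285) [0.5259544  0.0846534  0.27193184] 0.11925327
(340, 240) [0.51898582 0.08204309 0.24764247] 0.14343767
cam [0.53892959 0.14110564 0.37950117] [-0.04776326 -0.26354861 -0.96346292]
[ 7.60071417e-01  6.49829592e-01  7.00209948e-04 -3.52891136e-03] [-0.05480502 -0.02998499  1.91544909  0.00637774  1.25999494  0.0992976 ]
```

Run:
```python
from h import *
c=load('wrist0')
for q in [(215,255),(222,252),(205,285),(430,255),(445,280)]: print(q,px2w(c,*q,r=1))
c=load('scene0')
cv2.imwrite('pics/g.png',cv2.resize(c['img'][0:80,240:310],None,fx=7,fy=7))
u,v,P=cloud(c); m=(np.abs(P[:,:2]-[.266,.6196])<.07).all(1)&(P[:,2]>.1)&(P[:,2]<.35)
print(np.percentile(P[m][:,2],[0,2,5,20])); i=np.argmin(P[m][:,2]); print(P[m][i],u[m][i],v[m][i], w2px(c,[.266,.6196,.191]))
```

```text
(215, 255) [0.23801961 0.58362428 0.25501086]
(222, 252) [0.23938473 0.5844976  0.25028359]
(205, 285) [0.24202599 0.58354778 0.27178199]
(430, 255) [0.2725973  0.66427195 0.25502285]
(445, 280) [0.27255156 0.66344566 0.2741302 ]
[0.24171464 0.25210587 0.2570094  0.2844229 ]
[0.27374336 0.66725633 0.24171464] 280 47 [[276.35282653  65.37871138]]
```

View pics/g.png

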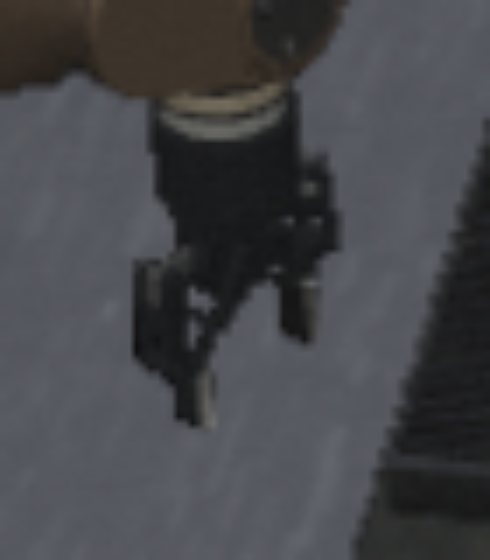

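Emit:
{"fn": "move_arm", "kwargs": {
  "linear": [
    [0, 0, 0.035],
    [0.015, 0, 0.025],
    [0.022, 0, 0],
    [0.005, -0.001, 0],
    [0, 0, -0.015],
    [0, 0, -0.01],
    [0, 0, 0]
  ],
  "twist": [
    [0, 0, 0],
    [0, 0, 0],
    [0, 0, 0],
    [0, 0, 0],
    [0, 0, 0],
    [0, 0, 0],
    [0, 0, 0]
  ]
}}

```text
time: 3.9
eef_pos: [0.5748, 0.0722, 0.2479]
tcp_rot: [0.76, 0.65, 0.004, -0.001]
contact_force: [0.7, 0.4, 0.1]
opening: 0.005
```

Emit:
{"fn": "move_arm", "kwargs": {
  "linear": [
    [0, 0, -0.01],
    [0, 0, -0.01],
    [0, 0, -0.01],
    [-0.001, 0, -0.007],
    [-0.003, 0, -0.007]
  ],
  "twist": [
    [0, 0, 0],
    [0, 0, 0],
    [0, 0, 0],
    [0, 0, 0],
    [0, 0, 0]
  ]
}}

```text
time: 4.32
eef_pos: [0.5715, 0.0721, 0.2028]
tcp_rot: [0.76, 0.65, 0.005, 0.001]
contact_force: [-0.4, 0.2, 3.0]
opening: -0.0
```

Emit:
{"fn": "move_arm", "kwargs": {
  "linear": [
    [-0.006, 0, -0.006],
    [-0.006, 0, -0.006],
    [-0.005, 0, -0.007],
    [-0.005, 0.001, -0.007],
    [-0.004, 0, -0.008],
    [-0.004, 0.001, -0.008],
    [-0.004, 0, -0.009],
    [-0.003, 0, -0.009]
  ],
  "twist": [
    [0, 0, 0],
    [0, 0, 0],
    [0, 0, 0],
    [0, 0, 0],
    [0, 0, 0],
    [0, 0, 0],
    [0, 0, 0],
    [0, 0, 0]
  ]
}}

```text
time: 4.98
eef_pos: [0.5278, 0.0754, 0.1378]
tcp_rot: [0.76, 0.65, 0.004, -0.001]
contact_force: [-0.8, -0.1, 2.4]
opening: 0.005
```

Run:
```python
from h import *
c=snap('scene','scene4');print(theta(c))
cv2.imwrite('pics/d.png',cv2.resize(c['img'][105:265,285:425],None,fx=3.7,fy=3.7))
s=get_state();print(s['eef_pos'],loc(s['eef_pos'][None]),s['contact_force'])
```

```text
(np.int64(1060), np.float64(0.165), 1357, array([0.00234047, 0.17088443]))
[0.52606403 0.0754675  0.13518745] [[-0.05806261 -0.00051775  0.13518745]] [-0.67711671  0.09122782 -0.47492201]
```

View pics/d.png

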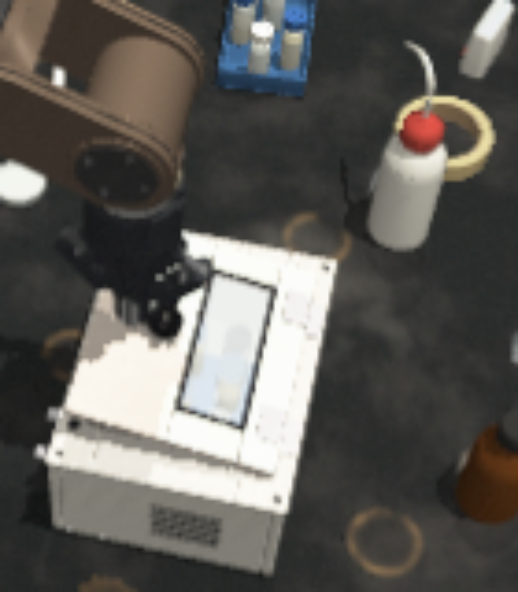

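Emit:
{"fn": "move_arm", "kwargs": {
  "linear": [
    [-0.001, 0, -0.006],
    [0, 0, -0.006],
    [0, 0, -0.004],
    [0, 0, 0]
  ],
  "twist": [
    [0, 0, 0],
    [0, 0, 0],
    [0, 0, 0],
    [0, 0, 0]
  ]
}}

```text
time: 5.37
eef_pos: [0.5216, 0.0757, 0.1161]
tcp_rot: [0.76, 0.65, -0.001, -0.006]
contact_force: [-2.7, 0.8, 3.9]
opening: -0.002
```

Run:
```python
from h import *
c=snap('scene','scene5');print(theta(c))
s=get_state();print(s['eef_pos'],s['contact_force'])
```

```text
(np.int64(1057), np.float64(0.015), 1370, array([0.00150867, 0.17064028]))
[0.52166936 0.07567901 0.11619367] [-3.75185781 -0.0589976   4.50390327]
```

Emit:
{"fn": "move_arm", "kwargs": {
  "linear": [
    [0, 0, -0.002],
    [0, 0, -0.001],
    [0, 0, 0]
  ],
  "twist": [
    [0, 0, 0],
    [0, 0, 0],
    [0, 0, 0]
  ]
}}

```text
time: 5.67
eef_pos: [0.5214, 0.0757, 0.1151]
tcp_rot: [0.76, 0.65, -0.002, -0.007]
contact_force: [-4.4, 0.7, 4.4]
opening: 0.001
```

Emit:
{"fn": "move_arm", "kwargs": {
  "linear": [
    [-0.002, 0, 0.003],
    [-0.006, 0, 0],
    [-0.008, 0, 0],
    [0, 0, -0.004],
    [0, 0, -0.003],
    [0, 0, 0]
  ],
  "twist": [
    [0, 0, 0],
    [0, 0, 0],
    [0, 0, 0],
    [0, 0, 0],
    [0, 0, 0],
    [0, 0, 0]
  ]
}}

```text
time: 6.17
eef_pos: [0.5085, 0.0749, 0.1148]
tcp_rot: [0.76, 0.65, 0.002, -0.002]
contact_force: [1.1, 0.1, 3.1]
opening: 0.001
```

Run:
```python
from h import *
c=snap('scene','scene6');print(theta(c))
s=get_state();print(s['eef_pos'],s['contact_force'])
cv2.imwrite('pics/e.png',cv2.resize(c['img'][150:265,285:400],None,fx=5,fy=5,interpolation=cv2.INTER_CUBIC))
```

```text
(np.int64(1146), np.float64(0.0), 1447, array([0.00091665, 0.17055938]))
[0.5084915  0.07492558 0.11496279] [-0.58988607  0.01775991  4.32381886]
```

View pics/e.png

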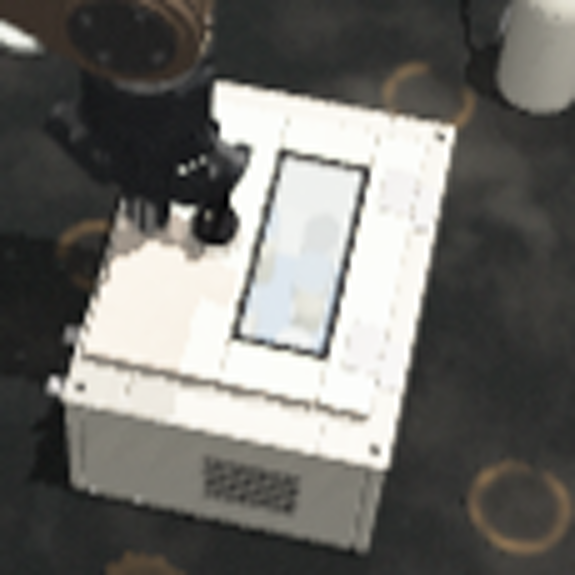

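Emit:
{"fn": "move_arm", "kwargs": {
  "linear": [
    [0, 0, -0.002],
    [0, 0, -0.002],
    [0, 0, -0.001],
    [0, 0, 0],
    [0, 0, 0]
  ],
  "twist": [
    [0, 0, 0],
    [0, 0, 0],
    [0, 0, 0],
    [0, 0, 0],
    [0, 0, 0]
  ]
}}

```text
time: 6.63
eef_pos: [0.5085, 0.075, 0.1143]
tcp_rot: [0.76, 0.65, 0.003, -0.001]
contact_force: [-0.7, 0.3, 4.2]
opening: -0.002
```

Emit:
{"fn": "move_arm", "kwargs": {
  "linear": [
    [0, 0, -0.004],
    [0, 0, -0.004]
  ],
  "twist": [
    [0, 0, 0],
    [0, 0, 0]
  ]
}}

```text
time: 6.8
eef_pos: [0.5086, 0.0749, 0.1121]
tcp_rot: [0.759, 0.651, 0.002, -0.002]
contact_force: [-13.3, -0.5, 33.5]
opening: -0.003
```

Emit:
{"fn": "move_arm", "kwargs": {
  "linear": [
    [0, 0, 0.003],
    [0, 0, 0.01],
    [0, 0, 0.03],
    [0.02, 0, 0.035],
    [0.02, -0.001, 0.02],
    [0, 0, 0]
  ],
  "twist": [
    [0, 0, 0],
    [0, 0, 0],
    [0, 0, 0],
    [0, 0, 0],
    [0, 0, 0],
    [0, 0, 0]
  ]
}}

```text
time: 7.3
eef_pos: [0.543, 0.0739, 0.2094]
tcp_rot: [0.759, 0.651, -0.003, -0.006]
contact_force: [-0.9, 0.7, 0.9]
opening: -0.002
```

Emit:
{"fn": "move_arm", "kwargs": {
  "linear": [
    [0, 0, 0],
    [0, 0, 0],
    [0, 0, 0],
    [0, 0, 0]
  ],
  "twist": [
    [0, 0, 0],
    [0, 0, 0],
    [0, 0, 0],
    [0, 0, 0]
  ],
  "grip": 1
}}

```text
time: 7.63
eef_pos: [0.5388, 0.074, 0.2038]
tcp_rot: [0.759, 0.651, -0.007, -0.009]
contact_force: [-0.4, 1.3, -0.5]
opening: 0.564
```

Run:
```python
from h import *
c=snap('scene','scene7');print(theta(c))
w=snap('wrist','wrist7')
s=get_state();print(s['eef_pos'],s['tcp_rot'],s['contact_force'],s['opening'])
cv2.imwrite('pics/f.png',cv2.resize(c['img'][150:265,285:400],None,fx=5,fy=5,interpolation=cv2.INTER_CUBIC))
```

```text
(np.int64(1254), np.float64(0.04), 1591, array([0.00136275, 0.17119816]))
[0.53871664 0.07402853 0.20370686] [ 0.75936143  0.65056973 -0.00665562 -0.00921722] [-0.0728735   0.40631975 -0.76393502] 0.740198867311689
```

View pics/f.png

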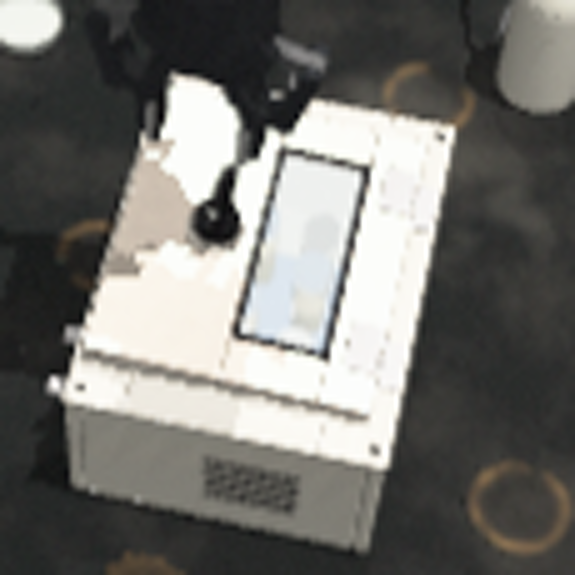

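View pics/wrist7.png

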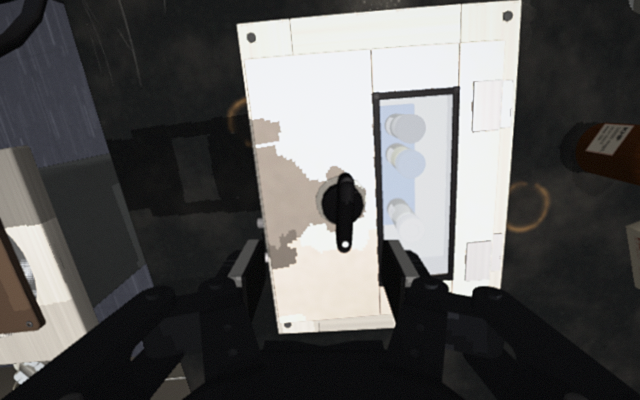

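Run:
```python
from h import *
for n in ('wrist7','scene7'):
    c=load(n);u,v,P=cloud(c); L=loc(P); col=c['img'][v,u].max(1)
    m=(abs(L[:,0]+.035)<.035)&(abs(L[:,1])<.035)&(L[:,2]>.170)&(L[:,2]<.2)&(col<110)
    Q=P[m]; print(n,m.sum(),Q.min(0),Q.max(0),np.percentile(Q,[2,50,98],axis=0).round(4).tolist())
    r=cv2.minAreaRect((Q[:,:2]*1000).astype(np.float32)); print(r)
print(C-.035*X)
```

```text
wrist7 1245 [0.5431966  0.05005931 0.17006252] [0.56016386 0.10012189 0.19284061] [[0.5444, 0.054, 0.1741], [0.5519, 0.0796, 0.1899], [0.5589, 0.0998, 0.192]]
((551.6635131835938, 75.16154479980469), (50.878902435302734, 10.898496627807617), 79.3855209350586)
scene7 49 [0.5435946  0.04638362 0.17197126] [0.55782415 0.09599716 0.19402325] [[0.5439, 0.0475, 0.1745], [0.5515, 0.0662, 0.1872], [0.5576, 0.0912, 0.1915]]
((551.983642578125, 70.83529663085938), (50.811988830566406, 8.882411003112793), 77.48941040039062)
[0.5490999  0.07424253 0.        ]
```

Emit:
{"fn": "move_arm", "kwargs": {
  "linear": [
    [0.006, 0, 0],
    [0.006, 0, -0.01],
    [0, 0, -0.02],
    [0, 0, -0.015],
    [0, 0, -0.01],
    [0, 0, -0.005],
    [0, 0, 0]
  ],
  "twist": [
    [0, 0, -1.5],
    [0, 0, 0],
    [0, 0, 0],
    [0, 0, 0],
    [0, 0, 0],
    [0, 0, 0],
    [0, 0, 0]
  ]
}}

```text
time: 8.32
eef_pos: [0.5483, 0.0743, 0.1354]
tcp_rot: [0.767, 0.641, -0.009, -0.011]
contact_force: [0.7, -0.5, -1.1]
opening: 0.999
```

Run:
```python
from h import *
from scipy.spatial.transform import Rotation as Ro
w=snap('wrist','wrist8')
s=get_state();print(s['eef_pos'],Ro.from_quat(s['tcp_rot']).as_matrix(),s['contact_force'],s['opening'])
```

```text
[0.54844684 0.07431525 0.13589416] [[ 0.17753023  0.98373296 -0.02743144]
 [ 0.98411465 -0.17742794  0.00613873]
 [ 0.00117177 -0.0280855  -0.99960484]] [-0.53721113  0.06348194 -0.55381551] 1.000440723175976
```

View pics/wrist8.png

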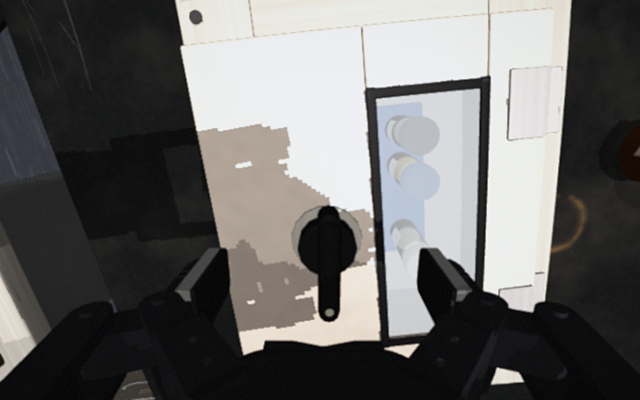

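Emit:
{"fn": "move_arm", "kwargs": {
  "linear": [
    [0.001, 0, 0],
    [0, 0, 0],
    [0, 0, 0],
    [0, 0, 0],
    [0, 0, 0],
    [0, 0, 0]
  ],
  "twist": [
    [0, 0, 0],
    [0, 0, 0],
    [0, 0, 0],
    [0, 0, 0],
    [0, 0, 0],
    [0, 0, 0]
  ],
  "grip": 0,
  "force": 50
}}

```text
time: 8.87
eef_pos: [0.5521, 0.0743, 0.1398]
tcp_rot: [0.767, 0.641, -0.006, -0.009]
contact_force: [-0.6, -0.4, 0.3]
opening: 0.144
```

Run:
```python
from h import *
w=snap('wrist','wrist9'); c=snap('scene','scene9')
print(theta(c)); s=get_state();print(s['eef_pos'],s['contact_force'],s['wrist_torque'],s['opening'])
```

```text
(np.int64(963), np.float64(0.035), 1220, array([0.00113867, 0.17157165]))
[0.5510357  0.07446069 0.13983912] [-3.35213061 -0.66810182  4.22756291] [0.07427101 0.8017966  0.02932173] 0.10340376683556066
```

View pics/wrist9.png

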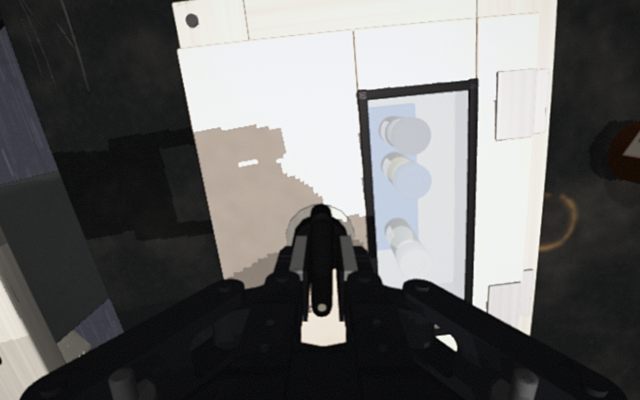

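Emit:
{"fn": "move_arm", "kwargs": {
  "linear": [
    [0, 0, -0.002],
    [0, 0, -0.002],
    [0, 0, -0.002]
  ],
  "twist": [
    [0, -0.5, 0],
    [0, -0.5, 0],
    [0, -0.5, 0]
  ]
}}

```text
time: 9.22
eef_pos: [0.5512, 0.0745, 0.1379]
tcp_rot: [0.767, 0.642, 0.003, -0.002]
contact_force: [-3.4, 0.7, 6.4]
opening: 0.101
```

```bash
cat > st.py <<'E'
from h import *
from scipy.spatial.transform import Rotation as Ro
s=get_state(); M=Ro.from_quat(s['tcp_rot']).as_matrix()
print(round(s['time'],2),'p',s['eef_pos'].round(4),'F',s['contact_force'].round(1),'M',s['wrist_torque'].round(3),'yaw',np.degrees(np.arctan2(M[1,1],M[0,1])).round(2),'up',(-M[:,2]).round(3),'op',round(s['opening'],3),'q',s['qpos'].round(3))
E
python3 st.py
```

```text
9.22 p [0.5512 0.0745 0.1379] F [-3.4  0.7  6.4] M [0.017 0.923 0.023] yaw -10.16 up [-0.002 -0.006  1.   ] op 0.101 q [-0.051  0.085  1.928  0.007  1.126  0.123]
```

Emit:
{"fn": "move_arm", "kwargs": {
  "linear": [
    [0, 0, -0.003],
    [0, 0, -0.003],
    [0, 0, -0.003]
  ],
  "twist": [
    [0, 0, 0],
    [0, 0, 0],
    [0, 0, 0]
  ]
}}

```text
time: 9.47
eef_pos: [0.5508, 0.0745, 0.136]
tcp_rot: [0.767, 0.642, 0.002, -0.002]
contact_force: [-7.3, 0.1, 13.4]
opening: 0.103
```

```bash
python3 st.py
```

```text
9.47 p [0.5508 0.0745 0.136 ] F [-7.3  0.1 13.4] M [ 0.009  1.402 -0.041] yaw -10.12 up [-0.001 -0.005  1.   ] op 0.103 q [-0.051  0.087  1.93   0.006  1.124  0.123]
```

Emit:
{"fn": "move_arm", "kwargs": {
  "linear": [
    [-0.001, 0, -0.003],
    [-0.001, 0, -0.003]
  ],
  "twist": [
    [0, 0, 0],
    [0, 0, 0]
  ]
}}

```text
time: 9.63
eef_pos: [0.5509, 0.0745, 0.136]
tcp_rot: [0.767, 0.642, 0.004, 0.0]
contact_force: [-3.7, -0.4, 10.2]
opening: 0.104
```

```bash
python3 st.py
python3 - <<'E'
from h import *
c=snap('scene','scene10');print(theta(c))
cv2.imwrite('pics/i.png',cv2.resize(c['img'][170:265,285:380],None,fx=6,fy=6,interpolation=cv2.INTER_CUBIC))
E
python3 st.py
```

```text
9.63 p [0.5509 0.0745 0.136 ] F [-3.7 -0.4 10.2] M [ 0.056  0.805 -0.013] yaw -10.12 up [-0.006 -0.005  1.   ] op 0.104 q [-0.051  0.084  1.933  0.006  1.119  0.123]
(np.int64(1005), np.float64(0.005), 1235, array([0.000953  , 0.17144802]))
9.68 p [0.5509 0.0745 0.1361] F [-3.1 -0.2  9.5] M [-0.028  0.783 -0.07 ] yaw -10.12 up [-0.006 -0.005  1.   ] op 0.107 q [-0.051  0.084  1.933  0.006  1.119  0.123]
```

View pics/i.png

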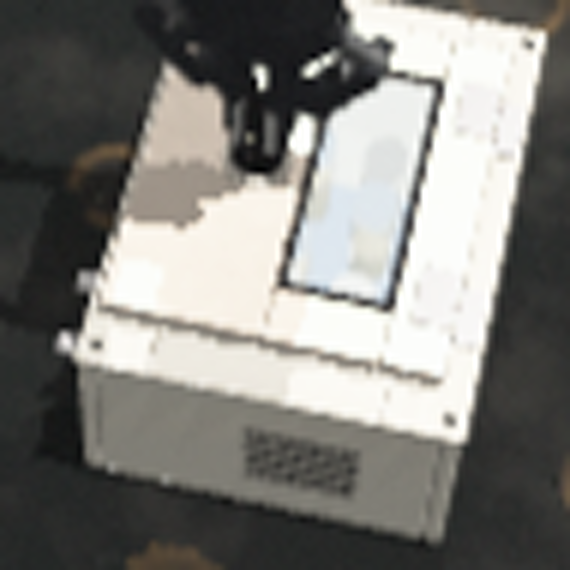

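Emit:
{"fn": "move_arm", "kwargs": {
  "linear": [
    [0, 0, -0.004],
    [0, 0, -0.004],
    [0, 0, -0.004]
  ],
  "twist": [
    [0, 0, 0],
    [0, 0, 0],
    [0, 0, 0]
  ]
}}

```text
time: 9.93
eef_pos: [0.5506, 0.0745, 0.1347]
tcp_rot: [0.766, 0.642, 0.003, -0.0]
contact_force: [-10.3, -0.6, 17.5]
opening: 0.106
```

```bash
python3 st.py
```

```text
9.93 p [0.5506 0.0745 0.1347] F [-10.3  -0.6  17.5] M [ 0.037  1.73  -0.122] yaw -10.08 up [-0.003 -0.004  1.   ] op 0.106 q [-0.05   0.087  1.933  0.004  1.119  0.124]
```

Emit:
{"fn": "move_arm", "kwargs": {
  "linear": [
    [-0.002, 0, -0.004],
    [-0.002, 0, -0.004],
    [-0.002, 0, -0.004]
  ],
  "twist": [
    [0, 0, 0],
    [0, 0, 0],
    [0, 0, 0]
  ]
}}

```text
time: 10.18
eef_pos: [0.5509, 0.0745, 0.1348]
tcp_rot: [0.767, 0.642, 0.009, 0.005]
contact_force: [-2.7, 0.1, 13.0]
opening: 0.102
```

```bash
python3 st.py
```

```text
10.18 p [0.5509 0.0745 0.1348] F [-2.7  0.1 13. ] M [ 0.109  0.725 -0.008] yaw -10.11 up [-0.02  -0.003  1.   ] op 0.102 q [-0.05   0.077  1.943  0.005  1.101  0.124]
```

Emit:
{"fn": "move_arm", "kwargs": {
  "linear": [
    [-0.001, 0, -0.005],
    [-0.001, 0, -0.005],
    [-0.001, 0, -0.005]
  ],
  "twist": [
    [0, 0.7, 0],
    [0, 0.5, 0],
    [0, 0, 0]
  ]
}}

```text
time: 10.43
eef_pos: [0.5505, 0.0744, 0.1341]
tcp_rot: [0.767, 0.642, 0.002, 0.0]
contact_force: [-9.6, 0.3, 18.2]
opening: 0.107
```

```bash
python3 st.py
```

```text
10.43 p [0.5505 0.0744 0.1341] F [-9.6  0.3 18.2] M [ 0.062  1.484 -0.028] yaw -10.09 up [-0.004 -0.002  1.   ] op 0.107 q [-0.049  0.087  1.934  0.003  1.117  0.125]
```

Emit:
{"fn": "move_arm", "kwargs": {
  "linear": [
    [-0.001, 0, -0.005],
    [-0.001, 0, -0.005],
    [-0.001, 0, -0.005],
    [-0.001, 0, -0.005]
  ],
  "twist": [
    [0, 0, -3],
    [0, 0, -3],
    [0, 0, -3],
    [0, 0, -3]
  ]
}}

```text
time: 10.77
eef_pos: [0.5506, 0.0743, 0.1342]
tcp_rot: [0.831, 0.556, 0.005, 0.004]
contact_force: [-8.7, 0.2, 17.5]
opening: 0.102
```

```bash
python3 st.py
```

```text
10.77 p [0.5506 0.0743 0.1342] F [-8.7  0.2 17.5] M [0.042 1.514 0.045] yaw -22.37 up [-0.013  0.002  1.   ] op 0.102 q [-4.800e-02  8.200e-02  1.939e+00 -1.000e-03  1.108e+00  3.430e-01]
```

Emit:
{"fn": "move_arm", "kwargs": {
  "linear": [
    [-0.001, 0, -0.005],
    [-0.001, 0, -0.005],
    [-0.001, 0, -0.005],
    [-0.001, 0, -0.005],
    [-0.001, 0, -0.005],
    [-0.001, 0, -0.005]
  ],
  "twist": [
    [0, 0, -3],
    [0, 0, -3],
    [0, 0, -3],
    [0, 0, -3],
    [0, 0, -3],
    [0, 0, -3]
  ]
}}

```text
time: 11.27
eef_pos: [0.5508, 0.0741, 0.1341]
tcp_rot: [0.91, 0.415, 0.009, 0.01]
contact_force: [-8.9, -0.2, 18.0]
opening: 0.104
```

```bash
python3 st.py
python3 - <<'E'
from h import *
w=snap('wrist','wrist11');c=snap('scene','scene11');print(theta(c))
E
```

```text
11.27 p [0.5508 0.0741 0.1341] F [-8.9 -0.2 18. ] M [0.083 1.633 0.099] yaw -41.02 up [-0.024  0.011  1.   ] op 0.104 q [-0.044  0.076  1.945 -0.011  1.095  0.677]
(np.int64(964), np.float64(0.0), 1315, array([0.00062899, 0.17092638]))
```

View pics/wrist11.png

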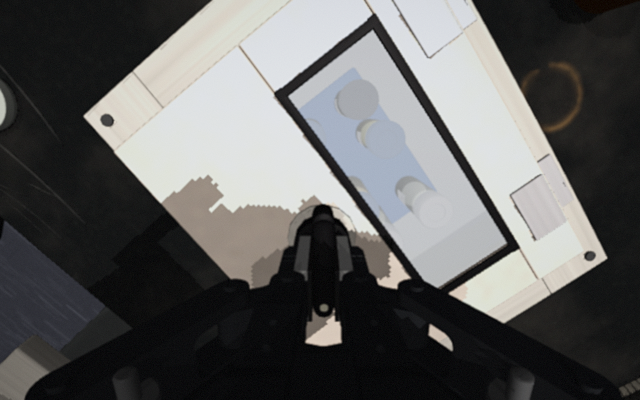

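Emit:
{"fn": "move_arm", "kwargs": {
  "linear": [
    [-0.002, 0, -0.007],
    [-0.002, 0, -0.007],
    [-0.002, 0, -0.007]
  ],
  "twist": [
    [0, 0.3, 0],
    [0, 0.3, 0],
    [0, 0.3, 0]
  ]
}}

```text
time: 11.62
eef_pos: [0.5507, 0.0741, 0.1341]
tcp_rot: [0.91, 0.415, 0.007, 0.01]
contact_force: [-10.5, -0.1, 24.0]
opening: 0.102
```

```bash
python3 st.py
```

```text
11.62 p [0.5507 0.0741 0.1341] F [-10.5  -0.1  24. ] M [ 0.124  1.863 -0.075] yaw -40.96 up [-0.021  0.012  1.   ] op 0.102 q [-0.043  0.078  1.943 -0.012  1.099  0.677]
```

Emit:
{"fn": "move_arm", "kwargs": {
  "linear": [
    [-0.002, 0, -0.006],
    [-0.002, 0, -0.006],
    [-0.002, 0, -0.006]
  ],
  "twist": [
    [0, 0, -2],
    [0, 0, -2],
    [0, 0, -2]
  ]
}}

```text
time: 11.87
eef_pos: [0.551, 0.074, 0.1342]
tcp_rot: [0.931, 0.366, 0.013, 0.014]
contact_force: [-5.6, -0.8, 20.0]
opening: 0.102
```

```bash
python3 st.py
```

```text
11.87 p [0.551  0.074  0.1342] F [-5.6 -0.8 20. ] M [0.15  1.563 0.068] yaw -47.12 up [-0.034  0.016  0.999] op 0.102 q [-0.042  0.071  1.951 -0.016  1.085  0.788]
```

Emit:
{"fn": "move_arm", "kwargs": {
  "linear": [
    [-0.001, 0, -0.006],
    [-0.001, 0, -0.006]
  ],
  "twist": [
    [0, 0.3, -2],
    [0, 0.3, -2]
  ]
}}

```text
time: 12.03
eef_pos: [0.5508, 0.0739, 0.1341]
tcp_rot: [0.943, 0.332, 0.009, 0.013]
contact_force: [-11.7, -1.2, 22.2]
opening: 0.102
```

```bash
python3 st.py
```

```text
12.03 p [0.5508 0.0739 0.1341] F [-11.7  -1.2  22.2] M [0.132 2.14  0.067] yaw -51.24 up [-0.025  0.019  0.999] op 0.102 q [-0.04   0.076  1.945 -0.02   1.094  0.863]
```

Emit:
{"fn": "move_arm", "kwargs": {
  "linear": [
    [-0.0015, 0, -0.006],
    [-0.0015, 0, -0.006]
  ],
  "twist": [
    [0, 0.2, -1.5],
    [0, 0.2, -1.5]
  ]
}}

```text
time: 12.2
eef_pos: [0.5506, 0.0738, 0.1341]
tcp_rot: [0.952, 0.306, 0.008, 0.014]
contact_force: [-8.8, -1.2, 21.5]
opening: 0.105
```

```bash
python3 st.py
```

```text
12.2 p [0.5506 0.0738 0.1341] F [-8.8 -1.2 21.5] M [0.181 1.732 0.071] yaw -54.35 up [-0.023  0.021  1.   ] op 0.105 q [-0.039  0.078  1.944 -0.023  1.097  0.92 ]
```

Emit:
{"fn": "move_arm", "kwargs": {
  "linear": [
    [-0.0015, 0, -0.006],
    [-0.0015, 0, -0.006]
  ],
  "twist": [
    [0, 0.2, -1.5],
    [0, 0.2, -1.5]
  ]
}}

```text
time: 12.37
eef_pos: [0.5505, 0.0738, 0.1341]
tcp_rot: [0.96, 0.28, 0.007, 0.014]
contact_force: [-10.0, -0.6, 21.3]
opening: 0.103
```

```bash
python3 st.py
```

```text
12.37 p [0.5505 0.0738 0.1341] F [-10.   -0.6  21.3] M [0.172 1.805 0.041] yaw -57.44 up [-0.021  0.023  1.   ] op 0.103 q [-0.038  0.079  1.942 -0.025  1.099  0.976]
```

Emit:
{"fn": "move_arm", "kwargs": {
  "linear": [
    [-0.0015, 0, -0.006],
    [-0.0015, 0, -0.006]
  ],
  "twist": [
    [0, 0.2, -1.5],
    [0, 0.2, -1.5]
  ]
}}

```text
time: 12.53
eef_pos: [0.5504, 0.0738, 0.1341]
tcp_rot: [0.967, 0.254, 0.006, 0.014]
contact_force: [-8.7, 0.1, 20.7]
opening: 0.106
```

```bash
echo "print('eff6',s['joint_efforts'][5])" >> st.py; python3 st.py
```

```text
12.53 p [0.5504 0.0738 0.1341] F [-8.7  0.1 20.7] M [ 0.133  1.77  -0.021] yaw -60.55 up [-0.018  0.025  1.   ] op 0.106 q [-0.037  0.08   1.941 -0.027  1.101  1.032]
eff6 -0.0907781976275146
```

Emit:
{"fn": "move_arm", "kwargs": {
  "linear": [
    [-0.0015, 0, -0.006],
    [-0.0015, 0, -0.006]
  ],
  "twist": [
    [0, 0.2, -1.5],
    [0, 0.2, -1.5]
  ]
}}

```text
time: 12.7
eef_pos: [0.5504, 0.0737, 0.1342]
tcp_rot: [0.974, 0.228, 0.005, 0.015]
contact_force: [-9.8, 0.1, 21.1]
opening: 0.103
```

```bash
python3 st.py
```

```text
12.7 p [0.5504 0.0737 0.1342] F [-9.8  0.1 21.1] M [0.211 1.695 0.092] yaw -63.66 up [-0.016  0.026  1.   ] op 0.103 q [-0.036  0.082  1.94  -0.029  1.104  1.088]
eff6 -0.0909081450663507
```

Emit:
{"fn": "move_arm", "kwargs": {
  "linear": [
    [-0.0015, 0, -0.006],
    [-0.0015, 0, -0.006]
  ],
  "twist": [
    [0, 0.2, -1.2],
    [0, 0.2, -1.2]
  ]
}}

```text
time: 12.87
eef_pos: [0.5503, 0.0737, 0.1341]
tcp_rot: [0.978, 0.207, 0.004, 0.015]
contact_force: [-9.7, -0.6, 21.0]
opening: 0.105
```

```bash
python3 st.py
```

```text
12.87 p [0.5503 0.0737 0.1341] F [-9.7 -0.6 21. ] M [0.18  1.74  0.026] yaw -66.15 up [-0.014  0.028  1.   ] op 0.105 q [-0.036  0.083  1.938 -0.03   1.106  1.132]
eff6 -0.05581078352406621
```

Emit:
{"fn": "move_arm", "kwargs": {
  "linear": [
    [-0.0015, 0, -0.006],
    [-0.0015, 0, -0.006]
  ],
  "twist": [
    [0.3, 0.2, -1.2],
    [0.3, 0.2, -1.2]
  ]
}}

```text
time: 13.03
eef_pos: [0.5502, 0.074, 0.1341]
tcp_rot: [0.983, 0.186, 0.004, 0.01]
contact_force: [-10.1, 1.3, 21.4]
opening: 0.103
```

```bash
python3 st.py
```

```text
13.03 p [0.5502 0.074  0.1341] F [-10.1   1.3  21.4] M [0.19  1.691 0.064] yaw -68.6 up [-0.012  0.018  1.   ] op 0.103 q [-0.04   0.083  1.938 -0.019  1.108  1.166]
eff6 -0.017067730659618974
```

Emit:
{"fn": "move_arm", "kwargs": {
  "linear": [
    [-0.0015, 0, -0.006],
    [-0.0015, 0, -0.006]
  ],
  "twist": [
    [0, 0.2, -1.2],
    [0, 0.2, -1.2]
  ]
}}

```text
time: 13.2
eef_pos: [0.5502, 0.074, 0.1341]
tcp_rot: [0.986, 0.164, 0.004, 0.01]
contact_force: [-8.9, 0.3, 20.3]
opening: 0.104
```

```bash
python3 st.py
```

```text
13.2 p [0.5502 0.074  0.1341] F [-8.9  0.3 20.3] M [0.144 1.644 0.085] yaw -71.07 up [-0.011  0.019  1.   ] op 0.104 q [-0.04   0.084  1.937 -0.021  1.109  1.21 ]
eff6 -0.055028448114171624
```

Emit:
{"fn": "move_arm", "kwargs": {
  "linear": [
    [-0.0015, 0, -0.006],
    [-0.0015, 0, -0.006]
  ],
  "twist": [
    [0, 0.2, -1.2],
    [0, 0.2, -1.2]
  ]
}}

```text
time: 13.37
eef_pos: [0.5501, 0.074, 0.1341]
tcp_rot: [0.99, 0.143, 0.003, 0.011]
contact_force: [-9.2, -0.9, 21.9]
opening: 0.101
```

```bash
python3 st.py
```

```text
13.37 p [0.5501 0.074  0.1341] F [-9.2 -0.9 21.9] M [0.143 1.746 0.091] yaw -73.53 up [-0.009  0.02   1.   ] op 0.101 q [-0.039  0.084  1.936 -0.022  1.111  1.254]
eff6 -0.05460755433887243
```

Emit:
{"fn": "move_arm", "kwargs": {
  "linear": [
    [-0.0015, 0, -0.006],
    [-0.0015, 0, -0.006]
  ],
  "twist": [
    [0, 0.2, -1.2],
    [0, 0.2, -1.2]
  ]
}}

```text
time: 13.53
eef_pos: [0.5501, 0.0739, 0.1341]
tcp_rot: [0.992, 0.122, 0.003, 0.011]
contact_force: [-9.8, -0.6, 20.0]
opening: 0.103
```

```bash
python3 st.py
```

```text
13.53 p [0.5501 0.0739 0.1341] F [-9.8 -0.6 20. ] M [0.114 1.624 0.033] yaw -75.98 up [-0.008  0.021  1.   ] op 0.103 q [-0.038  0.085  1.935 -0.024  1.112  1.298]
eff6 -0.054871797328814864
```

Emit:
{"fn": "move_arm", "kwargs": {
  "linear": [
    [-0.0015, 0, -0.006],
    [-0.0015, 0, -0.006]
  ],
  "twist": [
    [0, 0.2, -1.2],
    [0, 0.2, -1.2]
  ]
}}

```text
time: 13.7
eef_pos: [0.55, 0.0739, 0.1341]
tcp_rot: [0.995, 0.101, 0.002, 0.012]
contact_force: [-11.0, -0.1, 19.7]
opening: 0.102
```

```bash
python3 st.py
```

```text
13.7 p [0.55   0.0739 0.1341] F [-11.   -0.1  19.7] M [0.18  1.673 0.105] yaw -78.44 up [-0.006  0.023  1.   ] op 0.102 q [-0.038  0.086  1.934 -0.025  1.114  1.342]
eff6 -0.055176434107124805
```

Emit:
{"fn": "move_arm", "kwargs": {
  "linear": [
    [-0.0015, 0, -0.006],
    [-0.0015, 0, -0.006]
  ],
  "twist": [
    [0, 0.2, -1.2],
    [0, 0.2, -1.2]
  ]
}}

```text
time: 13.87
eef_pos: [0.5499, 0.0739, 0.1342]
tcp_rot: [0.997, 0.079, 0.002, 0.012]
contact_force: [-9.7, -0.5, 20.9]
opening: 0.103
```

```bash
python3 st.py
python3 - <<'E'
from h import *
w=snap('wrist','wrist12')
E
```

```text
13.87 p [0.5499 0.0739 0.1342] F [-9.7 -0.5 20.9] M [0.185 1.663 0.048] yaw -80.9 up [-0.005  0.024  1.   ] op 0.103 q [-0.037  0.087  1.933 -0.026  1.115  1.386]
eff6 -0.055469992803409696
```

View pics/wrist12.png

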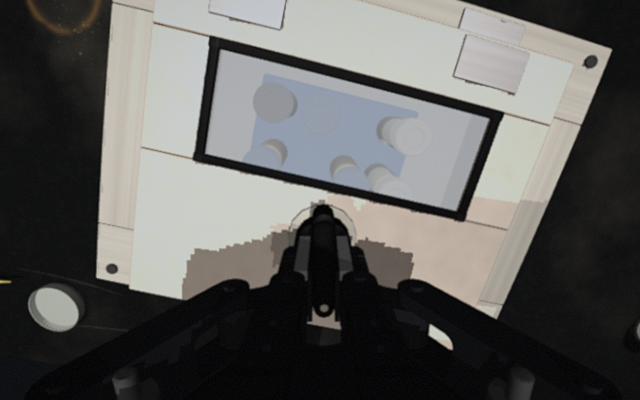

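Emit:
{"fn": "move_arm", "kwargs": {
  "linear": [
    [-0.0015, 0, -0.006],
    [-0.0015, 0, -0.006]
  ],
  "twist": [
    [0, 0.2, -1.2],
    [0, 0.2, -1.2]
  ]
}}

```text
time: 14.08
eef_pos: [0.5499, 0.0739, 0.1341]
tcp_rot: [0.998, 0.058, 0.001, 0.012]
contact_force: [-10.4, -0.8, 21.5]
opening: 0.105
```

```bash
python3 st.py
```

```text
14.08 p [0.5499 0.0739 0.1341] F [-10.4  -0.8  21.5] M [0.163 1.668 0.1  ] yaw -83.39 up [-0.003  0.025  1.   ] op 0.105 q [-0.037  0.088  1.932 -0.027  1.117  1.431]
eff6 -0.05327612394466996
```

Emit:
{"fn": "move_arm", "kwargs": {
  "linear": [
    [-0.0015, 0, -0.006],
    [-0.0015, 0, -0.006]
  ],
  "twist": [
    [0, 0.2, -1.2],
    [0, 0.2, -1.2]
  ]
}}

```text
time: 14.25
eef_pos: [0.5498, 0.0739, 0.1341]
tcp_rot: [0.999, 0.036, 0.0, 0.013]
contact_force: [-10.4, 0.2, 21.3]
opening: 0.108
```

```bash
python3 st.py
```

```text
14.25 p [0.5498 0.0739 0.1341] F [-10.4   0.2  21.3] M [0.13  1.64  0.064] yaw -85.85 up [-0.002  0.026  1.   ] op 0.108 q [-0.036  0.089  1.932 -0.028  1.118  1.474]
eff6 -0.056125796400010586
```

Emit:
{"fn": "move_arm", "kwargs": {
  "linear": [
    [-0.0015, 0, -0.006],
    [-0.0015, 0, -0.006]
  ],
  "twist": [
    [0, 0.1, -1.0],
    [0, 0.1, -1.0]
  ]
}}

```text
time: 14.42
eef_pos: [0.5499, 0.0739, 0.1341]
tcp_rot: [1.0, 0.018, 0.002, 0.013]
contact_force: [-10.1, -1.1, 21.4]
opening: 0.1
```

```bash
python3 st.py
```

```text
14.42 p [0.5499 0.0739 0.1341] F [-10.1  -1.1  21.4] M [0.147 1.622 0.054] yaw -87.91 up [-0.004  0.026  1.   ] op 0.1 q [-0.036  0.088  1.933 -0.029  1.116  1.511]
eff6 -0.024109079386107624
```

Emit:
{"fn": "move_arm", "kwargs": {
  "linear": [
    [-0.0015, 0, -0.006],
    [-0.0015, 0, -0.006]
  ],
  "twist": [
    [0, 0.2, -1.0],
    [0, 0.2, -1.0]
  ]
}}

```text
time: 14.58
eef_pos: [0.5498, 0.0739, 0.1341]
tcp_rot: [1.0, 0.001, 0.001, 0.014]
contact_force: [-10.6, -0.4, 20.5]
opening: 0.106
```

```bash
python3 st.py
```

```text
14.58 p [0.5498 0.0739 0.1341] F [-10.6  -0.4  20.5] M [0.139 1.588 0.14 ] yaw -89.92 up [-0.003  0.027  1.   ] op 0.106 q [-0.035  0.089  1.932 -0.03   1.117  1.547]
eff6 0.10489679407328367
```

Emit:
{"fn": "move_arm", "kwargs": {
  "linear": [
    [-0.0015, 0, -0.006]
  ],
  "twist": [
    [0, 0.2, -0.8]
  ]
}}

```text
time: 14.67
eef_pos: [0.5497, 0.0739, 0.1341]
tcp_rot: [1.0, -0.006, 0.001, 0.014]
contact_force: [-10.4, 0.2, 21.3]
opening: 0.1
```

```bash
python3 st.py
```

```text
14.67 p [0.5497 0.0739 0.1341] F [-10.4   0.2  21.3] M [0.15  1.616 0.159] yaw -90.69 up [-0.002  0.028  1.   ] op 0.1 q [-0.035  0.089  1.932 -0.031  1.118  1.561]
eff6 0.21243732422590256
```

Run:
```python
from h import *
for i in range(4):
    read_camera('top'); s=get_state(); print(s['wrist_torque'].round(3),s['contact_force'].round(1),round(s['joint_efforts'][5],3),s['eef_pos'][2].round(4))
```

```text
[0.158 1.63  0.219] [-9.9 -0.5 21. ] 0.267 0.1341
[0.102 1.602 0.12 ] [-10.3  -0.4  20.6] 0.228 0.1341
[0.185 1.595 0.14 ] [-10.8  -0.4  21.2] 0.192 0.1341
[0.099 1.631 0.119] [-9.  -0.8 21.8] 0.187 0.1341
```

Emit:
{"fn": "move_arm", "kwargs": {
  "linear": [
    [-0.0015, 0, -0.006]
  ],
  "twist": [
    [0, 0.2, -0.8]
  ]
}}

```text
time: 14.95
eef_pos: [0.5497, 0.0739, 0.1341]
tcp_rot: [1.0, -0.012, 0.001, 0.014]
contact_force: [-9.4, -0.3, 21.2]
opening: 0.107
```

```bash
python3 st.py
python3 - <<'E'
from h import *
for i in range(3):
    read_camera('top'); s=get_state(); print(s['wrist_torque'].round(3),s['contact_force'].round(1),round(s['joint_efforts'][5],3),s['eef_pos'][2].round(4))
E
```

```text
14.95 p [0.5497 0.0739 0.1341] F [-9.4 -0.3 21.2] M [0.143 1.582 0.332] yaw -91.38 up [-0.002  0.029  1.   ] op 0.107 q [-0.035  0.089  1.931 -0.032  1.118  1.574]
eff6 0.2134043024852872
[0.148 1.611 0.244] [-10.8  -1.1  22.2] 0.318 0.134
[0.116 1.592 0.244] [-10.7  -0.3  20.2] 0.298 0.1341
[0.145 1.585 0.16 ] [-9.9 -1.  20.5] 0.267 0.1341
```

Emit:
{"fn": "move_arm", "kwargs": {
  "linear": [
    [-0.001, 0, -0.003],
    [-0.001, 0, -0.001],
    [-0.001, 0, 0.001]
  ],
  "twist": [
    [0, 0, 0],
    [0, 0, 0],
    [0, 0, 0]
  ]
}}

```text
time: 15.35
eef_pos: [0.5497, 0.0738, 0.1346]
tcp_rot: [1.0, -0.011, 0.007, 0.015]
contact_force: [7.2, 0.5, -9.5]
opening: 0.103
```

```bash
python3 st.py
python3 - <<'E'
from h import *
for i in range(3):
    read_camera('top'); s=get_state(); print(s['wrist_torque'].round(3),s['contact_force'].round(1),round(s['joint_efforts'][5],3),s['eef_pos'][2].round(4))
E
```

```text
15.35 p [0.5497 0.0738 0.1346] F [ 7.2  0.5 -9.5] M [ 0.203 -1.134  0.172] yaw -91.25 up [-0.013  0.029  0.999] op 0.103 q [-0.035  0.082  1.938 -0.032  1.108  1.572]
eff6 0.18121548928320408
[ 0.205 -0.653  0.237] [ 4.7 -0.2 -3.8] 0.2 0.1345
[ 0.281 -0.718  0.215] [ 5.  -0.1 -4.2] 0.214 0.1345
[ 0.214 -0.875  0.253] [ 5.5 -0.  -4.1] 0.212 0.1345
```

Emit:
{"fn": "move_arm", "kwargs": {
  "linear": [
    [0, 0, -0.004],
    [0, 0, -0.005]
  ],
  "twist": [
    [0, 0, 0],
    [0, 0, -0.7]
  ]
}}

```text
time: 15.67
eef_pos: [0.5499, 0.0739, 0.134]
tcp_rot: [1.0, -0.017, 0.004, 0.015]
contact_force: [-14.9, 0.1, 28.4]
opening: 0.104
```

```bash
python3 st.py
python3 - <<'E'
from h import *
for i in range(3):
    read_camera('top'); s=get_state(); print(s['wrist_torque'].round(3),s['contact_force'].round(1),round(s['joint_efforts'][5],3),s['eef_pos'][2].round(4),s['qpos'][5].round(4))
E
```

```text
15.67 p [0.5499 0.0739 0.134 ] F [-14.9   0.1  28.4] M [0.11  2.377 0.1  ] yaw -91.99 up [-0.008  0.03   1.   ] op 0.104 q [-0.034  0.086  1.935 -0.033  1.112  1.585]
eff6 0.07473585661500692
[0.178 1.82  0.092] [-11.6   0.4  22.7] 0.201 0.134 1.5861
[0.161 1.89  0.118] [-11.2  -0.8  21.4] 0.171 0.1341 1.5854
[0.159 1.884 0.039] [-11.7  -1.2  20.6] 0.139 0.134 1.5853
```

Emit:
{"fn": "move_arm", "kwargs": {
  "linear": [
    [-0.001, 0, -0.006]
  ],
  "twist": [
    [0, 0, -0.7]
  ]
}}

```text
time: 15.9
eef_pos: [0.5499, 0.0738, 0.134]
tcp_rot: [1.0, -0.023, 0.005, 0.015]
contact_force: [-9.0, -0.0, 24.4]
opening: 0.103
```

```bash
python3 st.py
python3 - <<'E'
from h import *
for i in range(3):
    read_camera('top'); s=get_state(); print(s['wrist_torque'].round(3),s['contact_force'].round(1),round(s['joint_efforts'][5],3),s['eef_pos'][2].round(4),s['qpos'][5].round(4))
E
```

```text
15.9 p [0.5499 0.0738 0.134 ] F [-9.  -0.  24.4] M [0.23  1.5   0.343] yaw -92.64 up [-0.009  0.031  0.999] op 0.103 q [-0.034  0.085  1.936 -0.034  1.111  1.598]
eff6 0.2555104158818722
[0.103 1.559 0.297] [-10.   -0.5  21.6] 0.376 0.134 1.5981
[0.118 1.643 0.196] [-10.   -0.7  21.9] 0.347 0.1341 1.5974
[0.12  1.655 0.257] [-9.  -0.3 22.3] 0.316 0.134 1.5973
```

Emit:
{"fn": "move_arm", "kwargs": {
  "linear": [
    [-0.001, 0, -0.004],
    [0, 0, -0.002],
    [0, 0, -0.001]
  ],
  "twist": [
    [0, 0, 0],
    [0, 0, 0],
    [0, 0, 0]
  ]
}}

```text
time: 16.3
eef_pos: [0.5497, 0.0738, 0.1343]
tcp_rot: [1.0, -0.022, 0.006, 0.016]
contact_force: [-0.5, -0.9, 2.8]
opening: 0.1
```

```bash
python3 st.py
```

```text
16.3 p [0.5497 0.0738 0.1343] F [-0.5 -0.9  2.8] M [0.196 0.223 0.255] yaw -92.49 up [-0.011  0.032  0.999] op 0.1 q [-0.033  0.084  1.937 -0.035  1.109  1.596]
eff6 0.2302894089370966
```

Emit:
{"fn": "move_arm", "kwargs": {
  "linear": [
    [0, 0, 0],
    [0, 0, 0],
    [0, 0, 0],
    [0, 0, 0],
    [0, 0, 0],
    [0, 0, 0]
  ],
  "twist": [
    [0, 0, 0],
    [0, 0, 0],
    [0, 0, 0],
    [0, 0, 0],
    [0, 0, 0],
    [0, 0, 0]
  ],
  "grip": 1
}}

```text
time: 16.8
eef_pos: [0.5479, 0.0737, 0.1303]
tcp_rot: [1.0, -0.023, 0.003, 0.016]
contact_force: [-0.5, -0.5, -0.4]
opening: 0.94
```

Emit:
{"fn": "move_arm", "kwargs": {
  "linear": [
    [0, 0, 0.01],
    [0, 0, 0.02],
    [0, 0, 0.03],
    [0, 0, 0.03],
    [0, 0, 0.02],
    [0, 0, 0]
  ],
  "twist": [
    [0, 0, 0],
    [0, 0, 0],
    [0, 0, 0],
    [0, 0, 0],
    [0, 0, 0],
    [0, 0, 0]
  ]
}}

```text
time: 17.3
eef_pos: [0.5445, 0.0738, 0.2441]
tcp_rot: [1.0, -0.023, -0.001, 0.016]
contact_force: [0.3, 0.2, 0.5]
opening: 1.002
```

```bash
python3 st.py
python3 - <<'E'
from h import *
w=snap('wrist','wrist13');c=snap('scene','scene13');print(theta(c),theta(load('scene11')))
cv2.imwrite('pics/j.png',cv2.resize(c['img'][170:265,285:380],None,fx=6,fy=6,interpolation=cv2.INTER_CUBIC))
c=w;u,v,P=cloud(c); L=loc(P); col=c['img'][v,u].max(1)
m=(abs(L[:,0]+.035)<.035)&(abs(L[:,1])<.035)&(L[:,2]>.170)&(L[:,2]<.2)&(col<110)
Q=P[m]; print(m.sum(),np.percentile(Q,[2,50,98],axis=0).round(4).tolist()); r=cv2.minAreaRect((Q[:,:2]*1000).astype(np.float32)); print(r)
E
```

```text
17.3 p [0.5445 0.0738 0.2441] F [0.3 0.2 0.5] M [ 0.045  0.022 -0.009] yaw -92.64 up [0.002 0.031 1.   ] op 1.002 q [-0.034 -0.019  1.835 -0.032  1.326  1.591]
eff6 -0.00559441396035254
(np.int64(1181), np.float64(0.0), 1598, array([0.00089624, 0.17166805])) (np.int64(964), np.float64(0.0), 1315, array([0.00062899, 0.17092638]))
757 [[0.5267, 0.0698, 0.1768], [0.5536, 0.0747, 0.1844], [0.5744, 0.0795, 0.1863]]
((549.8915405273438, 75.01255798339844), (9.853764533996582, 50.711753845214844), 87.3023452758789)
```

View pics/j.png

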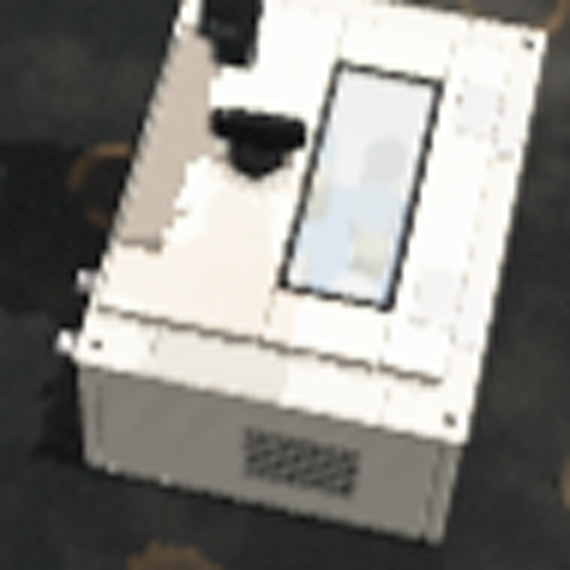

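View pics/wrist13.png

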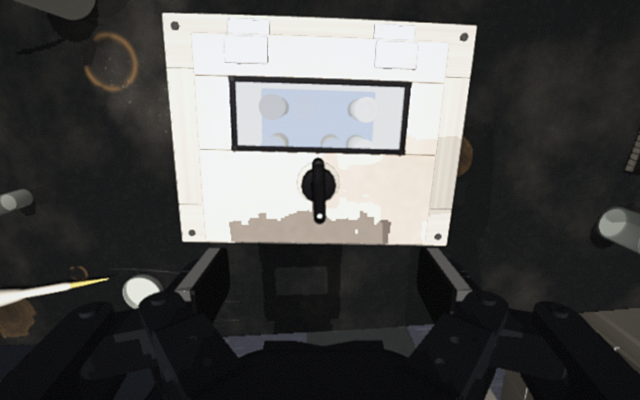

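Run:
```python
from h import *
snap('top','top14')
for n in ('scene6','scene7','scene10','scene11','scene13'):
    c=load(n);u,v,P=cloud(c);L=loc(P);col=c['img'][v,u].min(1)
    for lo,hi in ((-.09,-.06),(.0,.04)):
        m=(L[:,1]<-.03)&(L[:,1]>-.09)&(L[:,0]>lo)&(L[:,0]<hi)&(col>150)&(abs(L[:,2]-.143)<.02)
        print(n,lo,m.sum(),np.mean(L[m][:,2]).round(5),end=' ')
    print()
a=load('top0')['img'];b=load('top14')['img']
cv2.imwrite('pics/k.png',cv2.absdiff(a,b))
```

```text
scene6 -0.09 164 0.14426 scene6 0.0 200 0.14131 
scene7 -0.09 143 0.14966 scene7 0.0 197 0.14292 
scene10 -0.09 108 0.1443 scene10 0.0 200 0.14118 
scene11 -0.09 123 0.14181 scene11 0.0 201 0.14027 
scene13 -0.09 152 0.14182 scene13 0.0 203 0.14039
```

View pics/k.png

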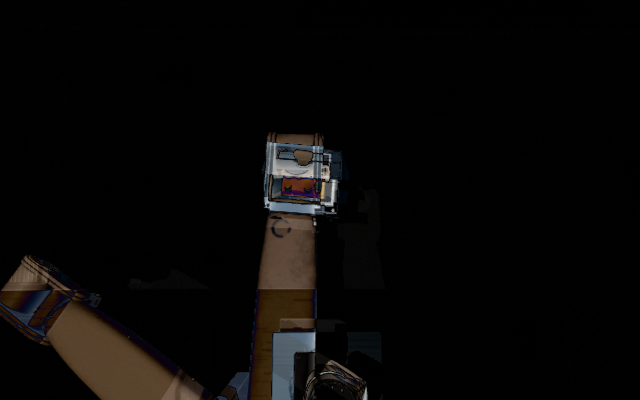

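```bash
python3 -c "
from plant import *
print(get_state()['contact_force']); print(sign_off())"
```

```text
[ 0.0391935   1.05214838 -0.52527812]
the job is handed in; nothing more can be done
None
```

The hatch is shut and latched, the gripper has let go, and the job was handed in at about 17.4 s. I pushed the hatch down onto its seal with closed fingertips. Then I gripped the wing knob, pressed with about 21 N, and turned it clockwise until it came up firm.

**Last checks:**
- **Hatch flush:** its front edge measured 141.82 mm high after release, against 141.81 mm while pressed flush.
- **Knob turn:** the wings stand at about 1.54 rad by the wrist camera and stayed there after release. That is slightly past the stated 0.85 to 1.5 range, probably from error in my measured chamber angle.
- **Firmness:** turning torque at the end read about 0.25 to 0.34 N m, roughly 0.2 N m above free turning. Before the last small turn, the latch held against an upward pull of up to 9.5 N, with about 0.5 mm of rise measured at the gripper.
- **Bystanders:** the before and after top pictures show no movement.

**What went wrong or disagreed:**
- **Fingertip height:** the reported tool position put the fingertips about 40 mm lower than two cameras showed. My first push therefore passed above the hatch lip without touching it. I corrected for the camera value after that.
- **Brief harder press:** one push on the hatch reached about 33 N at the wrist, with the seal taking part of it. I believe the bumpers stayed under their 30 N limit, but I could not measure that directly.
- **Contact on the knob hub:** while pushing the hatch down, the fingers leaned lightly on the hub, with about 4 N sideways, and I backed off.

I inferred the tongue's own force from the turning torque rather than measuring it.

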